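Find the full carton of chalk by weight and hold it out

TASK

Two white chalk cartons on the table look alike, but one is full and the other mostly used up. Lift the left one straight up well clear of the table to feel its weight and set it back down where it stood (do not drop it), then lift the right one to compare; leave the lighter one standing where it started, and finish holding the heavier one level and still in the gripper, about 15 cm above the middle of the dark slate slab. Do not tip the cartons, and leave the small things round about where they are.

Things in the scene. Friction and masses are not known exactly. Their poses are not given: they have to be found in the camera images.
- carton_p: one of two outwardly identical closed white cartons of chalk, rigid, 58 x 108 x 34 mm (x, y, z), loose, lying flat; origin: centre of its underside; grip across its x (58 mm). They weigh 0.15 to 0.65 kg, one at least 0.2 kg more; only lifting tells which. Either may be on the left: the left one starts at y above 0.2, the right one below 0.08; the sides divide at y = 0.14
- carton_q: one of two outwardly identical closed white cartons of chalk, rigid, 58 x 108 x 34 mm (x, y, z), loose, lying flat; origin: centre of its underside; grip across its x (58 mm). They weigh 0.15 to 0.65 kg, one at least 0.2 kg more; only lifting tells which. Either may be on the left: the left one starts at y above 0.2, the right one below 0.08; the sides divide at y = 0.14
- slate: dark square slate slab, 150 x 150 x 7 mm, lying fixed on the table to the right of the cartons; origin at the centre of its underside
- tin: small brown flat tin, 49 x 72 x 18 mm, a loose bystander to leave alone; origin at the centre of its underside
- eraser: small off-white eraser, 21 x 42 x 12 mm, a loose bystander to leave alone; origin at the centre of its underside
- crayon_pack: small white card pack of crayons, 44 x 53 x 19 mm, a loose bystander to leave alone; origin at the centre of its underside

How it is judged:
On the way, in this order (a step that is already met when the one before it is completed fails the run):
1. the left carton is held clear of the table (underside over 3 cm up) while the right one stands untouched (((height (world z) of carton_p above 0.03 m and world y of carton_p above 0.14 m and contact force between the fingers and carton_p above 0.5 N and height (world z) of carton_q below 0.01 m and world y of carton_q below 0.14 m and contact force between the fingers and carton_q below 0.05 N) or (height (world z) of carton_q above 0.03 m and world y of carton_q above 0.14 m and contact force between the fingers and carton_q above 0.5 N and height (world z) of carton_p below 0.01 m and world y of carton_p below 0.14 m and contact force between the fingers and carton_p below 0.05 N))), for 0.3 s.
2. the right carton is held clear of the table (underside over 3 cm up) while the left one is back on the table on its side (((height (world z) of carton_p above 0.03 m and world y of carton_p below 0.14 m and contact force between the fingers and carton_p above 0.5 N and height (world z) of carton_q below 0.01 m and world y of carton_q above 0.14 m and contact force between the fingers and carton_q below 0.05 N) or (height (world z) of carton_q above 0.03 m and world y of carton_q below 0.14 m and contact force between the fingers and carton_q above 0.5 N and height (world z) of carton_p below 0.01 m and world y of carton_p above 0.14 m and contact force between the fingers and carton_p below 0.05 N))), for 0.3 s.
At the end, for the whole second after the job is handed in: Heavier carton gripped, level within 0.2 rad, still, touching nothing else, centre within 50 mm of the slate's centre in plan, underside 80 to 240 mm above the table; lighter one (resting force under 3.3 N) flat on the table, free, within 40 mm of its start (((contact force between the fingers and carton_p above 1 N and horizontal distance between carton_p and slate below 0.05 m and height (world z) of carton_p between 0.08 and 0.24 m and angle between carton_p's own z axis and vertical below 0.2 rad and linear speed of carton_p below 0.03 m/s and contact force between carton_p and slate below 0.05 N and contact force between each of carton_p, the fingers and carton_q below 0.05 N and contact force between carton_q and anything else below 3.3 N and distance of carton_q from where it was at the start of the episode below 0.04 m and angle between carton_q's own z axis and vertical below 0.1 rad and height (world z) of carton_q below 0.01 m and linear speed of carton_q below 0.02 m/s) or (contact force between the fingers and carton_q above 1 N and horizontal distance between carton_q and slate below 0.05 m and height (world z) of carton_q between 0.08 and 0.24 m and angle between carton_q's own z axis and vertical below 0.2 rad and linear speed of carton_q below 0.03 m/s and contact force between carton_q and slate below 0.05 N and contact force between each of carton_q, the fingers and carton_p below 0.05 N and contact force between carton_p and anything else below 3.3 N and distance of carton_p from where it was at the start of the episode below 0.04 m and angle between carton_p's own z axis and vertical below 0.1 rad and height (world z) of carton_p below 0.01 m and linear speed of carton_p below 0.02 m/s))); the arm keeps its last pose, push and grip.
It fails at once if a carton is tipped more than 0.5 rad (angle between any of carton_p, carton_q's own z axis and vertical above 0.5 rad).
It fails at once if a carton is dropped: falling out of the fingers' grip from more than about 2 cm up ((height (world z) of carton_p above 0.015 m and contact force between the fingers and carton_p below 0.05 N and linear speed of carton_p above 0.3 m/s) or (height (world z) of carton_q above 0.015 m and contact force between the fingers and carton_q below 0.05 N and linear speed of carton_q above 0.3 m/s)).
It fails at once if a bystander (tin, eraser or crayon pack) is moved more than 3 cm (distance of any of tin, eraser, crayon_pack from where it was at the start of the episode above 0.03 m).
It also fails if it takes over 72 s, if anything falls off the work surface, if the arm or the gripper's body presses on something with over 40 N, if the wrist force passes 120 N, or if a joint passes its speed limit or range.

ROBOT

A 6-joint arm with a two-finger parallel gripper is mounted at the origin on a cart in front of the work surface, level with it; the furniture and walls round the work are solid. World frame = base frame: x ahead of the robot, y to its left, z up, the work surface at z = 0. Lengths are in m, angles in rad, forces in N, time in s.
With the tool pointing down it reaches from about 0.325 to 0.85 m from the base axis. Payload 15.5 kg.
Tool frame: the origin (TCP) lies on the centre line of the jaws, within the pads' length; the fingertips stand 22 mm ahead of it and the grasp point (between the pads) lies 3 mm ahead of it; z points along the fingers, y is the line along which they close (so a half turn about z gives the same grasp; the last joint's range is limited). The gripper opens to 91 mm and grips with 3 to 60 N. Pads are 32 mm wide; open, the fingers measure 118 mm over their backs; the gripper's body (76 mm by 178 mm) begins 60 mm behind the grasp point.
Start: joints at [-1.387, 0.494, 1.345, -0, 1.302, -0.096], TCP at [0.172, -0.601, 0.236] pointing down, gripper open.
Joint ranges: [-2.91, 2.91], [-0.82, 2.16], [0.22, 2.67], [-1.22, 4.37], [0.12, 2.79], [-3.08, 3.08]. Speed limits (rad/s): [1.89, 1.89, 2.57, 3.01, 3.01, 3.01].

INTERFACE

Orientations are given as a unit quaternion [w, x, y, z].
In Python, from plant import ctrl gives the robot as it stands.
- The arm moves only by the shell command python3 nudge.py 'ROWS' [OPENING] [FORCE]. ROWS is one flat JSON list of numbers that holds 1 to 8 rows one after another, with no inner brackets; each row has 6 numbers: dx, dy, dz in m, then a rotation vector rx, ry, rz in rad; each row shifts and turns the commanded pose from where the row before left it, along the tool's axes as they then stand; what a row does not reach is not made up. A row lasts 1/8 s, in which the tool goes at most 0.0625 m and 0.188 rad, less where a joint would pass 70% of its speed; a pose out of reach is approached as far as the arm can. OPENING is the finger opening in m, set as the command begins (- or left out keeps the last). The fingers move at their own pace and stop on an object; FORCE is the grip in N (left out, the last holds). Time passes only in rows, so rows that do not move let the fingers close. It prints the time, the measured TCP pose, the force, the opening and the grip force at its end. Input that does not fit is refused with a message, and nothing moves.
- ctrl.sense(): the state, without advancing time (a new reading comes with each control period).
- ctrl.get_image(name): name is "scene" or "top" or "wrist"; returns a dict with "pixels" (400x640x3 uint8, red, green, blue), "K" (3x3 intrinsics, pixels), "dist" ([k1, k2, p1, p2, k3] as OpenCV has them; the pictures are not rectified), "rvec" (rotation vector, rad) and "tvec" (3), from world to camera coordinates, as OpenCV has them. Camera axes: x right, y down, z forward; pixel columns grow to the right and rows downward; lengths in m; the calibration is good to about 2 mm. A picture is of the moment at which its call begins. There is no depth.
- ctrl.job_done(): hands the job in; it is judged then, once.
The state is a dict: "clock": time; "qpos": joint angles; "joint_vel": joint speeds; "joint_torque": joint torques, N m; "tcp_pos": TCP position; "ee_rot": TCP orientation; "force": force on the tool from outside, world axes, zero at the start; "moment": the same for the moment, N m; "grip_width": finger opening in m; "grip_force": force on a finger pad.
Only numpy, scipy, OpenCV 4.12 (cv2) and the standard library are available. Lean on these libraries where they do the work, as an engineer would, in place of code of your own. Each camera call takes 0.05 s, during which the arm holds its last target. There are 200 camera calls.

## Working session

There is one attempt and no reset: what is moved stays moved. The work goes in short steps, Python scripts to look and compute and a shell command to move; the robot and the scene stay as the last step left them, time stands still between calls to the robot, and variables do not carry over. Pictures are saved under pics/ and viewed, at most 10 in all, crops included, and the job is handed in when it is done.

```bash
ls; mkdir -p pics
python3 - <<'E'
from plant import ctrl
import cv2
for n in("top","scene"):
    d=ctrl.get_image(n); cv2.imwrite(f"pics/{n}0.png",d["pixels"][:,:,::-1]); print(n,d["K"],d["dist"],d["rvec"],d["tvec"])
s=ctrl.sense(); print(s)
E
```

```text
nudge.py
pics
plant.py
top [[391.35666494   0.         317.71862176]
 [  0.         391.35666494 196.26409976]
 [  0.           0.           1.        ]] [-0.0823987  0.         0.         0.         0.       ] [ 2.13016891 -2.18750347  0.16116208] [0.05246229 0.53903358 0.82972215]
scene [[467.3125193    0.         318.57599527]
 [  0.         467.3125193  198.44293936]
 [  0.           0.           1.        ]] [-0.07814195  0.          0.          0.          0.        ] [ 0.89661931 -2.39357926  1.20236853] [0.44629969 0.23038483 0.82219051]
{'clock': 0.1, 'qpos': array([-1.38749931e+00,  4.94135841e-01,  1.34606953e+00, -2.84078349e-05,
        1.30253459e+00, -9.54952065e-02]), 'joint_vel': array([ 0.00156978, -0.00142784, -0.00190157,  0.00116848, -0.00252707,
        0.00087115]), 'joint_torque': array([ 2.64391812e-03, -8.80238414e+01, -3.82545018e+01,  7.07820849e-02,
        4.83709609e-02, -4.63809965e-05]), 'tcp_pos': array([ 0.17193312, -0.60054072,  0.23538857]), 'ee_rot': array([-5.72499937e-04,  9.90299397e-01,  1.38948823e-01, -3.88563562e-05]), 'force': array([-0.45083829,  0.16171481,  0.2912295 ]), 'moment': array([-0.01925959, -0.04504724,  0.03774458]), 'grip_force': 0.0, 'grip_width': 0.09117520361257128}
```

View pics/top0.png

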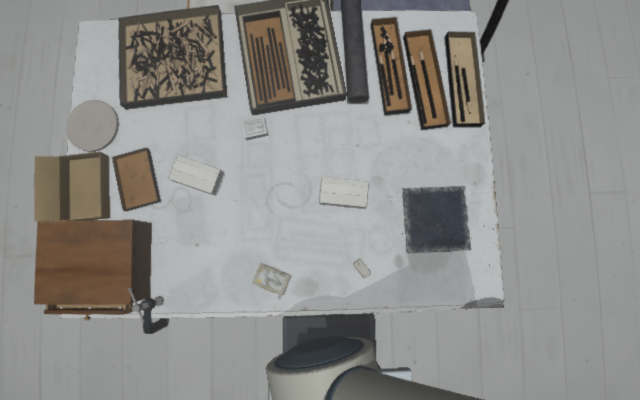

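View pics/scene0.png

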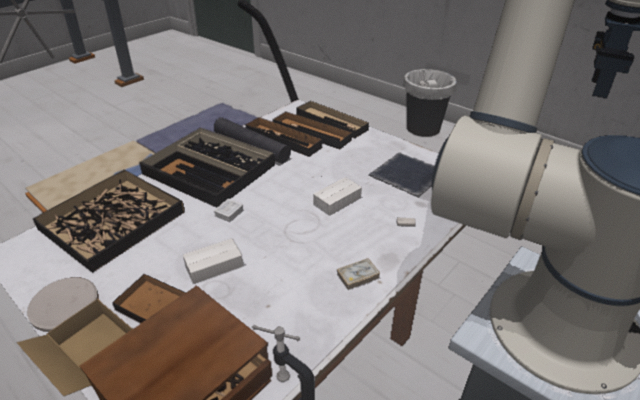

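The top view shows the left carton near (195,175), the right one near (344,193) and the slate near (436,219). The tin is at (272,280), the eraser at (362,268) and the crayon pack at (256,128). I'll enlarge both cartons in both views to read their corners.

Run:
```python
import cv2,numpy as np
t=cv2.imread("pics/top0.png");s=cv2.imread("pics/scene0.png")
def c(i,x,y):
    a=cv2.resize(i[y:y+60,x:x+80],(400,300),interpolation=cv2.INTER_CUBIC)
    for k in range(0,80,10): cv2.putText(a,str(x+k),(k*5,8),0,.3,(0,0,255)); cv2.line(a,(k*5,9),(k*5,14),(0,0,255))
    for k in range(10,60,10): cv2.putText(a,str(y+k),(0,k*5+3),0,.3,(0,0,255)); cv2.line(a,(20,k*5),(25,k*5),(0,0,255))
    return a
cv2.imwrite("pics/crops.png",np.vstack([np.hstack([c(t,155,145),c(t,304,163)]),np.hstack([c(s,172,228),c(s,298,165)])]))
```

```text
(no output)
```

View pics/crops.png

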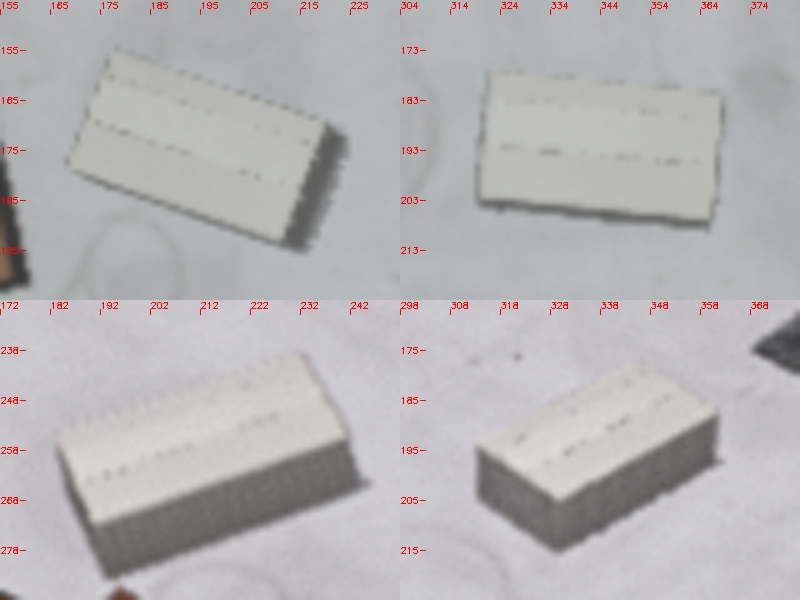

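The crops show clean top-face corners in both views, so I'll triangulate those along with the slate's two far corners.

```bash
cat > h.py <<'E'
from plant import ctrl
import cv2,numpy as np
from scipy.spatial.transform import Rotation as R
def norm(d,p): return cv2.undistortPoints(np.array(p,float).reshape(-1,1,2),d["K"],d["dist"]).reshape(-1,2)
def P(d): return np.hstack([cv2.Rodrigues(d["rvec"])[0],d["tvec"].reshape(3,1)])
def tri(d1,p1,d2,p2):
    X=cv2.triangulatePoints(P(d1),P(d2),norm(d1,p1).T,norm(d2,p2).T); return (X[:3]/X[3]).T
def onz(d,p,z):
    M=P(d); r=np.c_[norm(d,p),np.ones(len(p))]@M[:,:3]; c=-M[:,:3].T@M[:,3]
    return c+r*((z-c[2])/r[:,2:])
E
python3 - <<'E'
from h import *
np.set_printoptions(precision=4,suppress=True)
t=ctrl.get_image("top");s=ctrl.get_image("scene")
T={'L':[(177.6,155.4),(220.6,169.4),(211.6,193.6),(168.6,178)],'R':[(321.8,177.4),(368.4,181.6),(365.6,207),(320,203)]}
S={'L':[(183.4,255),(232,238.4),(241,255.6),(191.4,272.6)],'R':[(313.2,194.4),(346.4,178),(361.6,187.4),(329.6,205)]}
for k in T:
    X=tri(t,T[k],s,S[k]);print(k,X,X.mean(0))
    Y=onz(t,T[k],.034);a=(Y[0]-Y[1]+Y[3]-Y[2])/2;b=(Y[0]-Y[3]+Y[1]-Y[2])/2
    print(' top@34',Y.mean(0),'long',np.linalg.norm(a),'short',np.linalg.norm(b),'long-axis yaw from +y',np.degrees(np.arctan2(-a[0],a[1])), 'scene@34',onz(s,S[k],.034).mean(0))
print(tri(t,[(403,187),(466,186)],s,[(371,174),(402,153)]))
g=t["pixels"].mean(2);m=np.zeros(g.shape,np.uint8);m[175:262,393:480]=(g[175:262,393:480]<95)
c=max(cv2.findContours(m,0,2)[0],key=cv2.contourArea);r=cv2.boxPoints(cv2.minAreaRect(c));print(r);Z=onz(t,r,.007);print(Z,Z.mean(0))
for n,p in dict(tin=(272,280),eraser=(362,268),pack=(256,128)).items(): print(n,onz(t,[p],.018))
E
```

```text
L [[0.6429 0.354  0.0304]
 [0.6082 0.2555 0.0295]
 [0.5547 0.2764 0.0284]
 [0.591  0.3732 0.0304]] [0.5992 0.3148 0.0297]
 top@34 [0.5979 0.3132 0.034 ] long 0.1048961408409168 short 0.05637735698238 long-axis yaw from +y -20.38764591473328 scene@34 [0.5956 0.3175 0.034 ]
R [[ 0.5839  0.0279  0.0293]
 [ 0.5705 -0.0777  0.0279]
 [ 0.5143 -0.0676  0.0309]
 [ 0.527   0.0343  0.0301]] [ 0.5489 -0.0208  0.0296]
 top@34 [ 0.5481 -0.0205  0.034 ] long 0.10299025056553394 short 0.057579129054727424 long-axis yaw from +y -6.587219280697058 scene@34 [ 0.5453 -0.0158  0.034 ]
[[ 0.5582 -0.1629  0.0026]
 [ 0.5588 -0.3145 -0.0031]]
[[402.0876 189.5722]
 [463.3206 183.6464]
 [469.6454 249.0021]
 [408.4124 254.9278]]
[[ 0.5547 -0.1574  0.007 ]
 [ 0.5651 -0.3031  0.007 ]
 [ 0.4134 -0.3067  0.007 ]
 [ 0.405  -0.1638  0.007 ]] [ 0.4846 -0.2328  0.007 ]
tin [[0.3593 0.1436 0.018 ]]
eraser [[ 0.3799 -0.0558  0.018 ]]
pack [[0.7059 0.1765 0.018 ]]
```

The measured top heights are 30 mm against the stated 34 mm, and face sizes are about 104 x 57 mm. The slate is 150 mm square at about (0.484, -0.233). These all fit, so I'll turn the tool to the left carton's yaw and begin the traverse.

```bash
cat >> h.py <<'E'
def plan(x,y,z,yawdeg=None):
    s=ctrl.sense(); q=s["ee_rot"]; r=R.from_quat(q[[1,2,3,0]]); M=r.as_matrix()
    d=np.array([x,y,z])-s["tcp_pos"]
    print("t",s["clock"],"tcp",s["tcp_pos"].round(4),"tool d",(M.T@d).round(4),"tilt",np.round(M[:,2],4),"yaw y",np.degrees(np.arctan2(M[1,1],M[0,1])).round(2))
    if yawdeg is not None: print(" rz",-np.radians(yawdeg-np.degrees(np.arctan2(M[1,1],M[0,1]))).round(4))
    print(" q",s["qpos"].round(3),"F",s["force"].round(2),"M",s["moment"].round(3),"w",round(s["grip_width"],4),"gf",round(s["grip_force"],2))
E
python3 nudge.py '[0,0,0,0,0,-0.187,0,0,0,0,0,-0.187,0,0,0,0,0,-0.187,0,0,0,0,0,-0.187,0,0,0,0,0,-0.187,0.02,0,0,0,0,0,0.05,0.004,0,0,0,0,0.055,0.005,0,0,0,0]' 0.091
python3 -c "
from h import *
plan(.598,.314,.2,-20.4)
t=ctrl.get_image('top');s=ctrl.get_image('scene')
print(onz(t,[(152,222)],0),onz(t,[(134,222)],.1))"
```

```text
clock: 1.2
tcp_pos: [0.2243, -0.4858, 0.2356]
ee_rot: [-0.0, 0.822, 0.57, 0.0]
force: [0.6, 0.4, 1.5]
grip_width: 0.091
grip_force: 0.0
t 1.2 tcp [ 0.2243 -0.4858  0.2356] tool d [0.88   0.0697 0.0358] tilt [ 0.e+00  2.e-04 -1.e+00] yaw y -20.51
 rz -0.0019
 q [-1.25   0.368  1.567  0.     1.207 -0.892] F [0.62 0.45 1.54] M [-0.051 -0.116  0.006] w 0.091 gf 0.0
[[0.4949896  0.42133589 0.        ]] [[0.48794995 0.41809147 0.1       ]]
```

```bash
python3 nudge.py '[0.055,0.0045,0,0,0,0,0.055,0.0045,0,0,0,0,0.055,0.0045,0,0,0,0,0.055,0.0045,0,0,0,0,0.055,0.0045,0,0,0,0,0.055,0.0045,0,0,0,0,0.055,0.0045,0,0,0,0,0.055,0.0045,0,0,0,0]'
python3 nudge.py '[0.055,0.004,0,0,0,0,0.055,0.004,0,0,0,0,0.055,0.004,0,0,0,0,0.055,0.004,0,0,0,0,0.055,0.004,0,0,0,0,0.055,0.004,0,0,0,0,0.02,0,0,0,0,0,0,0,0,0,0,0]'
python3 -c "
from h import *
plan(.598,.314,.15,-20.4)"
```

```text
clock: 2.3
tcp_pos: [0.4124, -0.0858, 0.2361]
ee_rot: [0.0, 0.821, 0.57, 0.0]
force: [0.8, -0.6, -1.0]
grip_width: 0.091
grip_force: 0.0
clock: 3.3
tcp_pos: [0.5566, 0.2329, 0.2354]
ee_rot: [-0.0, 0.821, 0.571, -0.0]
force: [-0.1, -0.2, -0.2]
grip_width: 0.0908
grip_force: 0.0
t 3.3 tcp [0.5566 0.2329 0.2354] tool d [0.0905 0.0107 0.0854] tilt [-5.e-04 -3.e-04 -1.e+00] yaw y -20.38
 rz 0.0004
 q [ 0.297  0.464  1.401 -0.     1.277  0.653] F [-0.07 -0.18 -0.15] M [-0.026 -0.077 -0.024] w 0.0908 gf 0.0
```

Next I'll move over the carton, come down to about 0.13 and check with the wrist camera.

```bash
python3 nudge.py '[0.03,0.0035,0.02,0,0,0,0.03,0.0035,0.03,0,0,0,0.03,0.0035,0.03,0,0,0,0,0,0.02,0,0,0,0,0,0,0,0,0,0,0,0,0,0,0]'
python3 -c "
from h import *
plan(.598,.314,.028,-20.4)
d=ctrl.get_image('wrist');i=d['pixels'][:,:,::-1].copy();print(P(d))
def dot(p,c):
    q=cv2.projectPoints(np.array([p],float),d['rvec'],d['tvec'],d['K'],d['dist'])[0].ravel();print(q.round(1))
    cv2.circle(i,tuple(int(v) for v in q),4,c,-1)
a=np.radians(-20.4)
for sx in(-1,1):
  for sy in(-1,1): dot((.598+sx*.029*np.cos(a)-sy*.054*np.sin(a),.314+sx*.029*np.sin(a)+sy*.054*np.cos(a),.034),(0,0,255))
cv2.imwrite('pics/w1.png',i)"
```

```text
clock: 4.05
tcp_pos: [0.5981, 0.312, 0.1371]
ee_rot: [0.0, 0.822, 0.57, 0.0]
force: [-0.2, 0.5, 0.6]
grip_width: 0.0908
grip_force: 0.0
t 4.05 tcp [0.5981 0.312  0.1371] tool d [ 0.0018 -0.0008  0.1091] tilt [ 8.e-04  2.e-04 -1.e+00] yaw y -20.51
 rz -0.0019
 q [ 0.392  0.659  1.319 -0.     1.162  0.751] F [-0.2   0.55  0.58] M [-0.039 -0.068 -0.019] w 0.0908 gf 0.0
[[ 0.93665102 -0.35026214  0.00113699 -0.45135404]
 [-0.33612241 -0.89791684  0.28419549  0.47685902]
 [-0.098522   -0.26657417 -0.95876568  0.43947351]]
[285.1 263.4]
[280.2 126.8]
[357.5 263.3]
[361.5 126.7]
```

View pics/w1.png

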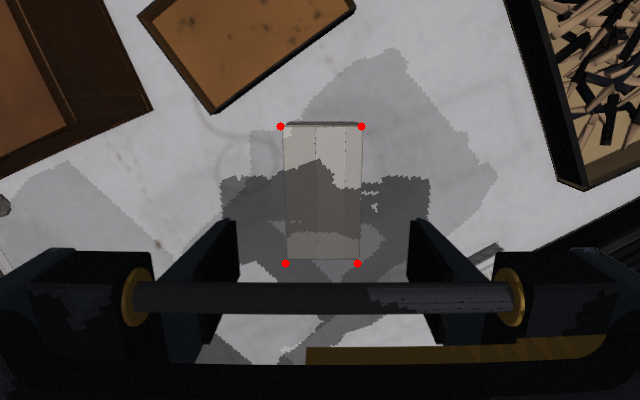

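The wrist view shows the carton between the open fingers. Its corners lie at about (283,125), (363,125), (285,260) and (358,260), within 3 px of my predicted dots, so I'll descend and grip.

```bash
python3 nudge.py '[0.003,-0.001,0.02,0,0,0,0,0,0.025,0,0,0,0,0,0.025,0,0,0,0,0,0.02,0,0,0,0,0,0.012,0,0,0,0,0,0.007,0,0,0,0,0,0,0,0,0,0,0,0,0,0,0]'
python3 nudge.py '[0,0,0,0,0,0,0,0,0,0,0,0,0,0,0,0,0,0,0,0,0,0,0,0,0,0,0,0,0,0,0,0,0,0,0,0,0,0,0,0,0,0,0,0,0,0,0,0]' 0.03 35
python3 -c "
from h import *
plan(.598,.314,.14,-20.4)"
```

```text
clock: 5.1
tcp_pos: [0.5982, 0.3163, 0.0276]
ee_rot: [0.0, 0.821, 0.57, 0.001]
force: [-0.5, -0.1, -0.1]
grip_width: 0.0905
grip_force: 0.0
clock: 6.1
tcp_pos: [0.598, 0.3162, 0.027]
ee_rot: [0.0, 0.821, 0.57, 0.0]
force: [0.8, -1.1, 3.2]
grip_width: 0.0578
grip_force: 35.0
t 6.1 tcp [0.598  0.3162 0.027 ] tool d [-0.002   0.0008 -0.113 ] tilt [ 3.e-04  0.e+00 -1.e+00] yaw y -20.45
 rz -0.0009
 q [ 0.398  0.795  1.386 -0.     0.961  0.755] F [ 0.85 -1.06  3.16] M [-0.235 -0.391  0.008] w 0.0578 gf 35.0
```

```bash
python3 nudge.py '[0,0,-0.008,0,0,0,0,0,-0.016,0,0,0,0,0,-0.02,0,0,0,0,0,-0.02,0,0,0,0,0,-0.02,0,0,0,0,0,-0.01,0,0,0,0,0,-0.006,0,0,0,0,0,0,0,0,0]'
for i in 1 2 3; do python3 nudge.py '[0,0,0,0,0,0,0,0,0,0,0,0]' | grep -E "force"; done
python3 -c "
from h import *
plan(.598,.3162,.027,-20.4)
i=ctrl.get_image('wrist')['pixels'][:,:,::-1];j=ctrl.get_image('scene')['pixels'][:,:,::-1]
cv2.imwrite('pics/lift.png',cv2.resize(np.vstack([i,j]),None,fx=.7,fy=.7))"
```

```text
clock: 7.1
tcp_pos: [0.5978, 0.3161, 0.1271]
ee_rot: [0.0, 0.821, 0.57, 0.0]
force: [-0.4, -0.7, -4.5]
grip_width: 0.058
grip_force: 35.0
force: [-0.4, 0.1, -4.3]
grip_force: 35.0
force: [-0.6, -0.2, -4.4]
grip_force: 35.0
force: [0.4, 0.5, -4.8]
grip_force: 35.0
t 7.85 tcp [0.5978 0.3161 0.1269] tool d [0.0001 0.0001 0.0999] tilt [-0.  0. -1.] yaw y -20.45
 rz -0.0009
 q [0.398 0.673 1.323 0.    1.146 0.755] F [ 0.41  0.49 -4.78] M [-0.03  -0.052  0.051] w 0.0578 gf 35.0
```

View pics/lift.png

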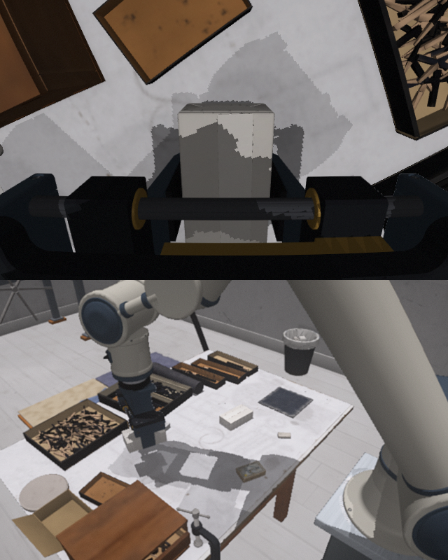

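The wrist view (top) shows the carton held level between the pads, and the scene view (below) shows it clear of the table. It weighs about 4.5 N. I'll set it back down, slowing near the table.

```bash
python3 nudge.py '[0,0,0.01,0,0,0,0,0,0.02,0,0,0,0,0,0.02,0,0,0,0,0,0.02,0,0,0,0,0,0.014,0,0,0,0,0,0.008,0,0,0,0,0,0.005,0,0,0,0,0,0.002,0,0,0]'
python3 nudge.py '[0,0,0.001,0,0,0,0,0,0,0,0,0]'
python3 -c "
from h import *
plan(.598,.3162,.027,-20.4)"
```

```text
clock: 8.95
tcp_pos: [0.598, 0.3162, 0.028]
ee_rot: [0.0, 0.821, 0.57, 0.0]
force: [-0.4, 0.2, -3.8]
grip_width: 0.0576
grip_force: 35.0
clock: 9.2
tcp_pos: [0.598, 0.3162, 0.0272]
ee_rot: [0.0, 0.821, 0.57, 0.0]
force: [-0.2, 0.4, -4.3]
grip_width: 0.0574
grip_force: 35.0
t 9.2 tcp [0.598  0.3162 0.0272] tool d [0.     0.     0.0002] tilt [ 4.e-04  2.e-04 -1.e+00] yaw y -20.45
 rz -0.0009
 q [0.398 0.795 1.386 0.    0.961 0.755] F [-0.2   0.36 -4.29] M [-0.048 -0.073  0.003] w 0.0574 gf 35.0
```

```bash
python3 nudge.py '[0,0,0.0005,0,0,0,0,0,0,0,0,0]'|grep -E "tcp|force"; python3 nudge.py '[0,0,0.0005,0,0,0,0,0,0,0,0,0]'|grep -E "tcp|force"
```

```text
tcp_pos: [0.598, 0.3162, 0.027]
force: [-2.8, -1.4, 5.1]
grip_force: 35.0
tcp_pos: [0.598, 0.3163, 0.027]
force: [-4.7, -2.0, 13.8]
grip_force: 35.0
```

It's standing on the table now, so I'll release it and rise.

```bash
python3 nudge.py '[0,0,-0.0005,0,0,0,0,0,0,0,0,0,0,0,0,0,0,0,0,0,0,0,0,0,0,0,0,0,0,0,0,0,0,0,0,0]' 0.091
python3 nudge.py '[0,0,-0.01,0,0,0,0,0,-0.03,0,0,0,0,0,-0.04,0,0,0,0,0,-0.04,0,0,0,0,0,-0.03,0,0,0,0,0,0,0,0,-0.12,0,0,0,0,0,-0.12,0,0,0,0,0,0]'
python3 -c "
from h import *
plan(.548,-.0195,.15,-6.6)"
```

```text
clock: 10.45
tcp_pos: [0.5978, 0.3162, 0.0264]
ee_rot: [-0.0, 0.821, 0.57, -0.0]
force: [0.4, 0.7, 0.1]
grip_width: 0.0909
grip_force: 0.0
clock: 11.45
tcp_pos: [0.5978, 0.3162, 0.1771]
ee_rot: [0.0, 0.747, 0.664, 0.0]
force: [0.5, 0.4, 0.7]
grip_width: 0.0908
grip_force: 0.0
t 11.45 tcp [0.5978 0.3162 0.1771] tool d [-0.3392 -0.0101  0.027 ] tilt [ 6.e-04  2.e-04 -1.e+00] yaw y -6.73
 rz -0.0023
 q [0.398 0.62  1.276 0.    1.245 0.516] F [0.54 0.42 0.68] M [ 0.003 -0.099 -0.03 ] w 0.0908 gf 0.0
```

```bash
python3 nudge.py '[-0.04,-0.001,0,0,0,0,-0.05,-0.0015,0,0,0,0,-0.055,-0.0015,0,0,0,0,-0.055,-0.0015,0,0,0,0,-0.055,-0.0015,0.01,0,0,0,-0.05,-0.0015,0.01,0,0,0,-0.034,-0.001,0.02,0,0,0,0,0,0,0,0,0]'
python3 -c "
from h import *
plan(.548,-.0195,.027,-6.6)
d=ctrl.get_image('wrist');i=d['pixels'][:,:,::-1].copy()
def dot(p,c):
    q=cv2.projectPoints(np.array([p],float),d['rvec'],d['tvec'],d['K'],d['dist'])[0].ravel();print(q.round(1))
    cv2.circle(i,tuple(int(v) for v in q),3,c,-1)
a=np.radians(-6.6)
for sx in(-1,1):
  for sy in(-1,1): dot((.548+sx*.029*np.cos(a)-sy*.054*np.sin(a),-.0195+sx*.029*np.sin(a)+sy*.054*np.cos(a),.034),(0,0,255))
cv2.imwrite('pics/w2.png',i)"
```

```text
clock: 12.45
tcp_pos: [0.5479, -0.0214, 0.1356]
ee_rot: [-0.001, 0.749, 0.662, -0.001]
force: [0.8, 0.9, 0.4]
grip_width: 0.0909
grip_force: 0.0
t 12.45 tcp [ 0.5479 -0.0214  0.1356] tool d [1.900e-03 1.000e-04 1.086e-01] tilt [-0.002  0.    -1.   ] yaw y -7.04
 rz -0.0077
 q [-0.148  0.51   1.649 -0.     0.985 -0.025] F [0.84 0.92 0.36] M [-0.    -0.112  0.04 ] w 0.0909 gf 0.0
[286.6 264.2]
[281. 127.]
[359.3 263.8]
[362.7 126.4]
```

View pics/w2.png

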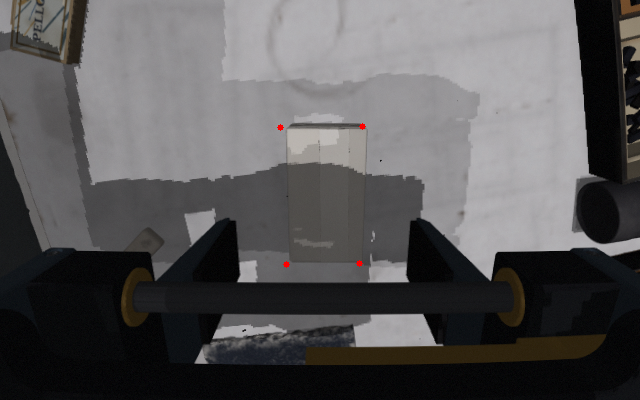

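The carton shows at about (288,127), (366,127), (290,262) and (364,262). That is 4 px to the right of my prediction, so its centre is about 3 mm further along tool y. The eraser at (145,243) and the tin are clear of the fingers.

```bash
python3 nudge.py '[0.002,0.003,0.02,0,0,0,0,0,0.025,0,0,0,0,0,0.025,0,0,0,0,0,0.02,0,0,0,0,0,0.012,0,0,0,0,0,0.006,0,0,0,0,0,0,0,0,0,0,0,0,0,0,0]'
python3 nudge.py '[0,0,0,0,0,0,0,0,0,0,0,0,0,0,0,0,0,0,0,0,0,0,0,0,0,0,0,0,0,0,0,0,0,0,0,0,0,0,0,0,0,0,0,0,0,0,0,0]' 0.03 35
```

```text
clock: 13.5
tcp_pos: [0.5524, -0.0178, 0.029]
ee_rot: [0.0, 0.747, 0.664, 0.0]
force: [-1.1, 0.2, 0.0]
grip_width: 0.0909
grip_force: 0.0
clock: 14.5
tcp_pos: [0.5519, -0.0178, 0.0284]
ee_rot: [-0.0, 0.747, 0.665, -0.0]
force: [-2.1, -0.8, 3.8]
grip_width: 0.0581
grip_force: 35.0
```

```bash
python3 nudge.py '[0,0,-0.008,0,0,0,0,0,-0.016,0,0,0,0,0,-0.02,0,0,0,0,0,-0.02,0,0,0,0,0,-0.02,0,0,0,0,0,-0.01,0,0,0,0,0,-0.006,0,0,0,0,0,0,0,0,0]'
for i in 1 2 3; do python3 nudge.py '[0,0,0,0,0,0,0,0,0,0,0,0]' | grep -E "force"; done
python3 -c "
from h import *
plan(.552,-.0178,.0284,-6.6)"
```

```text
clock: 15.5
tcp_pos: [0.552, -0.0178, 0.1285]
ee_rot: [0.0, 0.747, 0.665, 0.0]
force: [0.4, 1.3, -2.2]
grip_width: 0.0577
grip_force: 35.0
force: [-0.9, -0.4, -2.2]
grip_force: 35.0
force: [0.2, 0.1, -2.2]
grip_force: 35.0
force: [0.1, -0.7, -2.6]
grip_force: 35.0
t 16.25 tcp [ 0.552  -0.0178  0.1284] tool d [-0.  -0.   0.1] tilt [ 1.e-04  0.e+00 -1.e+00] yaw y -6.71
 rz -0.0018
 q [-0.14   0.524  1.647  0.     0.971 -0.023] F [ 0.07 -0.7  -2.63] M [ 0.015 -0.049 -0.024] w 0.0577 gf 35.0
```

The right carton weighs 2.3 N against 4.5 N for the left, so the right one is lighter. I'll set it back.

```bash
python3 nudge.py '[0,0,0.01,0,0,0,0,0,0.02,0,0,0,0,0,0.02,0,0,0,0,0,0.02,0,0,0,0,0,0.014,0,0,0,0,0,0.008,0,0,0,0,0,0.005,0,0,0,0,0,0.003,0,0,0]'|grep -E "tcp|force"
for i in 1; do python3 nudge.py '[0,0,0.0003,0,0,0,0,0,0,0,0,0]'|grep -E "tcp|force"; done
```

```text
tcp_pos: [0.5522, -0.0178, 0.0285]
force: [0.3, 0.5, -1.7]
grip_force: 35.0
tcp_pos: [0.5522, -0.0178, 0.0284]
force: [0.2, -0.0, -0.1]
grip_force: 35.0
```

```bash
python3 nudge.py '[0,0,0.0003,0,0,0,0,0,0,0,0,0,0,0,0,0,0,0]'|grep -E "tcp|force"
python3 nudge.py '[0,0,0,0,0,0,0,0,0,0,0,0,0,0,0,0,0,0,0,0,0,0,0,0,0,0,0,0,0,0,0,0,0,0,0,0]' 0.091
python3 nudge.py '[0,0,-0.01,0,0,0,0,0,-0.03,0,0,0,0,0,-0.04,0,0,0,0,0,-0.04,0,0,0,0,0,-0.03,0,0,0,0,0,0,0,0,0.12,0,0,0,0,0,0.12,0,0,0,0,0,0]'
python3 -c "
from h import *
plan(.598,.3162,.14,-20.45)"
```

```text
tcp_pos: [0.5522, -0.0178, 0.0284]
force: [-2.8, 0.2, 7.4]
grip_force: 35.0
clock: 18.62
tcp_pos: [0.552, -0.0178, 0.0278]
ee_rot: [-0.0, 0.747, 0.665, 0.0]
force: [-0.3, -0.6, 0.1]
grip_width: 0.0909
grip_force: 0.0
clock: 19.62
tcp_pos: [0.552, -0.0178, 0.1785]
ee_rot: [0.0, 0.821, 0.571, 0.0]
force: [0.5, 0.2, 0.8]
grip_width: 0.0913
grip_force: 0.0
t 19.625 tcp [ 0.552  -0.0178  0.1785] tool d [ 0.329  -0.0734  0.0385] tilt [ 5.e-04 -1.e-04 -1.e+00] yaw y -20.42
 rz 0.0005
 q [-0.14   0.457  1.597  0.     1.087  0.216] F [0.49 0.22 0.84] M [-0.088 -0.028 -0.034] w 0.0913 gf 0.0
```

```bash
python3 nudge.py '[0.039,-0.0094,0,0,0,0,0.05,-0.011,0,0,0,0,0.052,-0.0115,0,0,0,0,0.052,-0.0115,0,0,0,0,0.052,-0.0115,0,0,0,0,0.05,-0.011,0.015,0,0,0,0.034,-0.0075,0.023,0,0,0,0,0,0,0,0,0]'
python3 nudge.py '[0,0,0,0,0,0]' >/dev/null
python3 -c "
from h import *
plan(.598,.3162,.028,-20.45)
i=ctrl.get_image('wrist')['pixels'][:,:,::-1];j=ctrl.get_image('top')['pixels'][:,:,::-1]
cv2.imwrite('pics/chk.png',cv2.resize(np.vstack([i,j]),None,fx=.7,fy=.7))"
```

```text
clock: 20.62
tcp_pos: [0.597, 0.3181, 0.1379]
ee_rot: [-0.0, 0.82, 0.573, -0.001]
force: [-0.2, -0.2, -0.2]
grip_width: 0.091
grip_force: 0.0
t 20.75 tcp [0.5982 0.3157 0.1401] tool d [ 0.0004 -0.0003  0.1121] tilt [-1.e-04 -3.e-04 -1.e+00] yaw y -20.34
 rz 0.0019
 q [ 0.398  0.659  1.311 -0.     1.173  0.753] F [0.03 0.3  0.95] M [-0.014 -0.135 -0.007] w 0.0907 gf 0.0
```

View pics/chk.png

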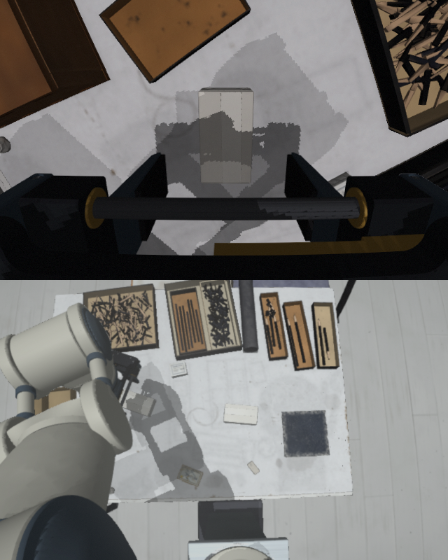

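The left carton is centred between the fingers, at about (226,135) in the wrist half. The top half shows the right carton standing at its old spot near (240,414), with the bystanders undisturbed. Now I'll take the heavy one.

```bash
python3 nudge.py '[0,0,0.02,0,0,0,0,0,0.025,0,0,0,0,0,0.025,0,0,0,0,0,0.02,0,0,0,0,0,0.012,0,0,0,0,0,0.01,0,0,0,0,0,0,0,0,0,0,0,0,0,0,0]'
python3 nudge.py '[0,0,0,0,0,0,0,0,0,0,0,0,0,0,0,0,0,0,0,0,0,0,0,0,0,0,0,0,0,0,0,0,0,0,0,0,0,0,0,0,0,0,0,0,0,0,0,0]' 0.03 40
python3 nudge.py '[0,0,-0.01,0,0,0,0,0,-0.02,0,0,0,0,0,-0.025,0,0,0,0,0,-0.025,0,0,0,0,0,-0.025,0,0,0,0,0,-0.025,0,0,0,0,0,-0.018,0,0,0,0,0,-0.008,0,0,0]'
python3 -c "
from h import *
plan(.484,-.233,.18)"
```

```text
clock: 21.85
tcp_pos: [0.5986, 0.3163, 0.0284]
ee_rot: [0.0, 0.821, 0.57, 0.0]
force: [0.4, -0.3, -0.4]
grip_width: 0.0913
grip_force: 0.0
clock: 22.85
tcp_pos: [0.5982, 0.3161, 0.0279]
ee_rot: [0.0, 0.821, 0.57, 0.0]
force: [-0.2, -0.1, 3.5]
grip_width: 0.058
grip_force: 40.0
clock: 23.85
tcp_pos: [0.5985, 0.3162, 0.1854]
ee_rot: [0.0, 0.821, 0.57, 0.001]
force: [0.1, -0.1, -5.5]
grip_width: 0.0579
grip_force: 40.0
t 23.85 tcp [0.5985 0.3162 0.1854] tool d [-0.5546  0.0847  0.0049] tilt [ 1.4e-03  6.0e-04 -1.0e+00] yaw y -20.46
 q [0.398 0.613 1.266 0.    1.261 0.755] F [ 0.1  -0.08 -5.48] M [-0.005 -0.079 -0.001] w 0.0579 gf 40.0
```

```bash
python3 nudge.py '[-0.015,0.0025,0,0,0,0,-0.03,0.0045,0,0,0,0,-0.04,0.006,0,0,0,0,-0.04,0.006,0,0,0,0,-0.04,0.006,0,0,0,0,-0.04,0.006,0,0,0,0,-0.04,0.006,0,0,0,0,-0.04,0.006,0,0,0,0]'
python3 nudge.py '[-0.04,0.006,0,0,0,0,-0.04,0.006,0,0,0,0,-0.04,0.006,0,0,0,0,-0.04,0.006,0,0,0,0,-0.04,0.006,0,0,0,0,-0.035,0.006,0,0,0,0,-0.02,0.0035,0,0,0,0,-0.01,0.0015,0,0,0,0]'
python3 nudge.py '[0,0,0,0,0,0,0,0,0,0,0,0,0,0,0,0,0,0,0,0,0,0,0,0]'
python3 -c "
from h import *
plan(.484,-.233,.18)
i=ctrl.get_image('scene')['pixels'][:,:,::-1];j=ctrl.get_image('top')['pixels'][:,:,::-1]
cv2.imwrite('pics/fin.png',cv2.resize(np.vstack([i,j]),None,fx=.7,fy=.7))"
```

```text
clock: 24.85
tcp_pos: [0.5375, 0.0323, 0.1831]
ee_rot: [-0.0, 0.822, 0.57, -0.001]
force: [0.3, -1.1, -4.1]
grip_width: 0.0575
grip_force: 40.0
clock: 25.85
tcp_pos: [0.484, -0.2292, 0.1834]
ee_rot: [-0.0, 0.822, 0.57, -0.0]
force: [1.1, -0.2, -5.0]
grip_width: 0.0576
grip_force: 40.0
clock: 26.35
tcp_pos: [0.4848, -0.2281, 0.1838]
ee_rot: [-0.0, 0.821, 0.571, 0.0]
force: [0.2, -0.4, -3.5]
grip_width: 0.0578
grip_force: 40.0
t 26.35 tcp [ 0.4848 -0.2281  0.1838] tool d [-0.0049  0.0009  0.0038] tilt [-0.e+00  1.e-04 -1.e+00] yaw y -20.42
 q [-0.551  0.43   1.63   0.     1.082 -0.195] F [ 0.24 -0.38 -3.46] M [-0.047 -0.123 -0.029] w 0.0578 gf 40.0
```

View pics/fin.png

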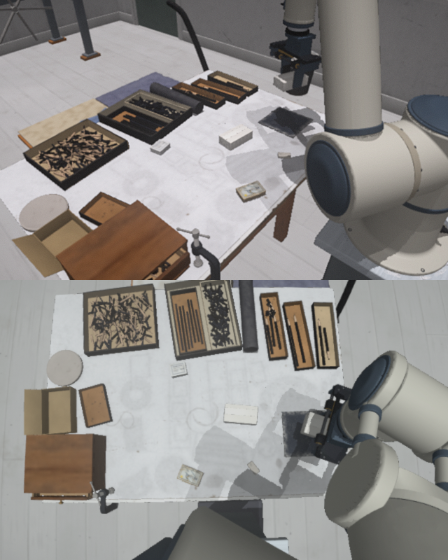

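The pictures show the heavy carton held level above the slate, with the light one at (240,414) and the bystanders all in place. I'm handing in.

```bash
python3 nudge.py '[-0.004,0,0,0,0,0,0,0,0,0,0,0,0,0,0,0,0,0,0,0,0,0,0,0,0,0,0,0,0,0,0,0,0,0,0,0]'; python3 -c "
from plant import ctrl
print(ctrl.job_done())"
```

```text
clock: 27.2
tcp_pos: [0.4833, -0.2323, 0.1838]
ee_rot: [-0.0, 0.821, 0.57, 0.0]
force: [0.8, -0.1, -6.4]
grip_width: 0.058
grip_force: 40.0
the job is handed in; nothing more can be done
None
```

I handed the job in at 27.2 s, with no verdict returned: the left carton proved heavier (about 4.5 N against 2.3 N) and is held level about 15 cm above the middle of the slate, and the lighter right one stands where it started.

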